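# Lock the grid of a chip cutter with its ball-lock pin

## Robot

A 6-joint arm with a two-finger parallel gripper is mounted at the origin on a cart in front of the work surface, level with it; the furniture and walls round the work are solid. World frame = base frame: x ahead of the robot, y to its left, z up, the work surface at z = 0. Lengths are in m, angles in rad, forces in N, time in s.
With the tool pointing down it reaches from about 0.35 to 1 m from the base axis. Payload 7.1 kg.
Tool frame: the origin (TCP) lies midway between the tips of the shut fingers; the grasp point (between the pads) lies 19 mm behind it; z points along the fingers, y is the line along which they close (so a half turn about z gives the same grasp; the last joint's range is limited). The gripper opens to 85 mm and grips with 20 to 120 N. Pads are 22 mm wide; open, the fingers measure 114 mm over their backs; the gripper's body (76 mm by 85 mm) begins 54 mm behind the grasp point. The pads swing forward as they close: fully open they stand 13 mm farther back than shut.
Start: joints at [1.193, 0.423, 1.63, -0, 1.089, -0.019], TCP at [0.219, 0.585, 0.196] pointing down, gripper open.
Joint ranges: [-3, 3], [-0.9, 2.11], [0.09, 2.58], [-1.31, 4.45], [0.11, 2.69], [-2.54, 2.54]. Speed limits (rad/s): [2.39, 2.39, 3.01, 3.14, 3.14, 3.14].

## Interface

Orientations are given as a unit quaternion [w, x, y, z].
In Python, from rig import * gives the robot as it stands. The module is installed in compiled form; this text tells all that it offers.
- The arm moves only by the shell command python3 -m inch 'ROWS' [FORCE]. ROWS is a JSON object of lists of equal length, an entry for each row: "claw": the opening, from 0 (shut) to 1 (fully open); "xyz": the shift along the tool's x, y, z in mm, a list of three; "turn": the turn about the tool's z in degrees. In form: {"claw": [claw, ...], "xyz": [[tx, ty, tz], ...], "turn": [turn, ...]}. A call has 1 to 10 rows; each row is the pose to reach, as a shift and turn from the pose commanded when the call began, along the tool's axes at that moment; what a row does not reach only later rows make up. A row lasts 1/8 s, in which the tool goes at most 62.5 mm and 10.7 degrees, less where a joint would pass 70% of its speed; a pose out of reach is approached as far as the arm can. A call with a gripper value outside its range is refused whole. The fingers move at their own pace and stop on an object; FORCE is the grip in N (left out, the last holds). Time passes only in rows, so rows that repeat a pose let the fingers close. It gives the time, the measured TCP pose, the force, the opening and the grip force at its end, in the units of the state.
- sense(): the state, without advancing time (a new reading comes with each control period).
- read_camera(name): name is "scene" or "top"; returns (picture, depth): 480x640x3 uint8, blue, green, red; 480x640 float32, m along the optical axis (not along the pixel's ray), 0 where there is no reading.
- calibration(name): a dict with "K" (3x3 intrinsics, pixels), "rvec" (rotation vector, rad) and "tvec" (3), from world to camera coordinates, as OpenCV has them. Camera axes: x right, y down, z forward; pixel columns grow to the right and rows downward; lengths in m; the calibration is good to about 2 mm. A picture is of the moment at which its call begins. calibration takes no time and is no camera call.
- sign_off(): hands the job in; it is judged then, once.
Trained networks look in the newest picture that a camera, given by its name, has taken for a name from the list of things; names that differ only in an ending like _2 or _b are one class to them, and where a whole thing is asked for, a point or a joint stands for the part that bears it (a point fixed in the world has none). Each returns a list of dicts, best first, with "conf" (0 to 1); they miss things now and then, are a little off and sometimes report something else, mostly with a low value. They report only what shows in the picture. A call takes as long as a camera call. They do not tell look-alikes from the thing itself.
- spot_in(camera, label): "extent" ([left, top, right, bottom] in pixels, round what is visible of it).
- place_of(camera, label): "pixel" ([row, column] in pixels: a listed point, or the origin of a listed thing).
The state is a dict: "t": time; "q": joint angles; "qd": joint speeds; "joint_efforts": joint torques, N m; "position": TCP position; "tool_rot": TCP orientation; "force": force on the tool from outside, world axes, zero at the start; "ft_torque": the same for the moment, N m; "width": finger opening in m; "finger_force": force on a finger pad.
Only numpy, scipy, OpenCV 4.12 (cv2) and the standard library are available. Lean on these libraries where they do the work, as an engineer would, in place of code of your own. Each camera call takes 0.05 s, during which the arm holds its last target. There are 200 camera calls.

## Task

Get the chip cutter ready for use: slide its cutting grid in by the tab until you feel it meet its stop, then fit the long ball-lock pin down through the holes of the clevis and the grid's tang with its button held in, until the collar sits on the clevis, and let the button go so that the balls lock. Then give the pin a short, firm tug upward by its grip to make sure that it holds, and let go of it. Work gently - never force the pin or the grid - and leave the short pin and the things round about alone.

Things in the scene. Friction and masses are not known exactly. Their poses are not given: they have to be found in the camera images.
- chipper: Bench chip cutter, grey enamelled casting, fixed. Origin on the worktop under the vertical axis of the pin holes; +x is the way the grid slides in, towards the trough (x 44 to 143 mm, y -48 to 165 mm, up to 114 mm high). At the origin stands a clevis, 36 x 46 mm: lower lug z 38 to 48 mm, upper lug z 62 to 84 mm, web at y 19 to 29 mm; each lug has a vertical 17.2 mm hole.
- bush_top (a point): Centre of the mouth of the hole on top of the clevis's upper lug, 84 mm above the worktop. The pin's collar sits here. On its way down the pin passes the upper lug (22 mm), the grid's tang (10 mm, same hole size, 2 mm gaps above and below) and the lower lug (10 mm); with the grid home, nothing is higher than this within 40 mm.
- push_tab (a point): Point on the near face of the grid's push tab, an upright steel plate 44 mm wide, z 36 to 91 mm, at the grid's end nearest the robot; z 76 mm, moves with it. Push along the chip cutter's +x, 7 to 29 mm, until the grid meets its stop. It is screwed on a thread (8 mm, sticking out up to 24 mm in front at z 55 mm) and set differently each time: at the stop it is 31 to 55 mm short of the holes' axis.
- tang_line (a point): Fixed point on the axis of the pin holes at z 55 mm, where the hole of the grid's tang (10 mm thick, z 50 to 60 mm) belongs, and is, but for the rattle, when the grid is at its stop. The grid slides stiffly (3 N), stays where left and rattles 1.2 mm sideways. The pin's tapered nose draws the tang into line with a few newtons if its hole is within 3 mm; farther off, the pin stops on the tang.
- pin: The long ball-lock pin, loose, about 0.2 kg. Origin: its tip, z up the shank. From the tip: nose tapering from radius 5 to 8 mm over 9 mm, 16 mm shank to 77 mm, collar 36 mm wide to 83 mm, black knurled grip 26 mm wide to 107 mm, button. Starts upright in one bore of the pin block, hanging on its balls, tip 10 mm above the worktop.
- pin_balls (a point): Point on the long pin's axis 26 mm above the tip. Two locking balls (z 24 to 28 mm from the tip) stand 3 mm proud there on the pin's own +x and -x sides. They go into a hole only while the button is pressed 3.5 mm or more, never by force. With the button out the pin stands in a hole on its balls, nose 24 mm deep, leaning a few degrees at most.
- pin_collar (a point): Centre of the underside of the long pin's collar, 77 mm above its tip; it meets bush_top when the pin is fully home. The balls are then 3 mm below the lower lug: once locked, the pin lifts about 3 mm before they catch.
- pin_top (a point): Centre of the top of the long pin's button, an 18 mm steel disc on the grip's end; 115 mm above the tip when out, 110 mm when pressed in. It can be pressed with the closed fingertips.
- pin_button (a joint): Travel of the long pin's button (m): 0 is out (balls out), 0.005 fully in (balls in). Its spring takes about 2.5 N to start and 6 N to press fully; it springs back when let go.
- short_pin: Another ball-lock pin like the long one but shorter: its collar is 54 mm above its tip (long one: 77 mm), so its head stands 23 mm lower. In the other bore of the pin block; too short for the clevis, leave it there. Origin: its tip.
- pin_block: Light wooden block, 60 x 140 x 34 mm (x, y, z), fixed, origin at the centre of its underside. Two upright 17.2 mm bores, 28 mm deep, at y = +40 and -40 mm: one holds the long pin, the other the short one.
- bowl: Painted bowl, 152 mm across, 80 mm high, by the open end of the trough; origin at the centre of its underside. Leave it alone.
- salt: Glass salt shaker with a metal top, 44 mm across, 90 mm high, behind the pin block; origin at the centre of its underside. Leave it alone.
- mug: White flowered mug, 80 mm across (117 mm with handle), 102 mm high, left of the pin block and nearer the robot; origin under its middle. Leave it alone.
There are look-alikes about, which are no part of the job. What is shaped like the pin but turquoise is not meant.

How it is judged:
On the way, in this order (a step that is already met when the one before it is completed fails the run):
1. the long pin is through the clevis and the tang, collar on the upper lug within 2.5 mm, and its button is out (z of pin_collar in the frame of chipper between 0.08 and 0.0865 m and horizontal distance between pin_collar and bush_top below 0.005 m and angle between the z axis of pin and the z axis of chipper, either way round below 0.06 rad and value of joint pin_button below 0.0015 m), for 0.2 s.
2. the pin is tugged upward against its locked balls: lifted at least 1.5 mm off its seat with its button out and at least 4 N between pin and chip cutter (z of pin_collar in the frame of chipper between 0.0855 and 0.0895 m and contact force between pin and chipper above 4 N and value of joint pin_button below 0.0015 m), for 0.1 s.
At the end, for the whole second after the job is handed in: The long pin stands through clevis and tang at rest, its collar within 5 mm of the top of the upper lug and 5 mm of the hole's axis sideways, upright within 0.06 rad, its button out (within 1.5 mm) so that the balls are locked under the lower lug (z of pin_collar in the frame of chipper between 0.08 and 0.089 m and horizontal distance between pin_collar and bush_top below 0.005 m and angle between the z axis of pin and the z axis of chipper, either way round below 0.06 rad and value of joint pin_button below 0.0015 m and linear speed of pin below 0.02 m/s); the robot touches nothing.
It fails at once if the pin is forced: more than 50 N between the pin and the chip cutter (contact force between pin and chipper above 50 N).
It fails at once if the grid or the chip cutter is rammed: more than 20 N between the robot and the chip cutter or its grid (contact force between any of the fingers, the arm and chipper above 20 N).
It fails at once if the short pin is taken out or knocked over (distance of short_pin from where it was at the start of the episode above 0.02 m).
It fails at once if the bowl, the salt shaker or the mug is pushed or knocked over (moved more than 30 mm) (distance of any of bowl, salt, mug from where it was at the start of the episode above 0.03 m).
It also fails if it takes over 64 s, if anything falls off the work surface, if the arm or the gripper's body presses on something with over 40 N, if the wrist force passes 120 N, or if a joint passes its speed limit or range.

## Working session

There is one attempt and no reset: what is moved stays moved. The work goes in short steps, Python scripts to look and compute and a shell command to move; the robot and the scene stay as the last step left them, time stands still between calls to the robot, and variables do not carry over. Pictures are saved under pics/ and viewed, at most 10 in all, crops included, and the job is handed in when it is done.

```bash
mkdir -p pics; cat > h.py <<'E'
from rig import *
import numpy as np, cv2
def cal(c):
    d=calibration(c); K=np.array(d["K"],float); R=cv2.Rodrigues(np.array(d["rvec"],float))[0]; t=np.array(d["tvec"],float).ravel(); return K,R,t
def ray(c,row,col):
    K,R,t=cal(c); d=R.T@np.linalg.solve(K,[col,row,1.]); return -R.T@t,d
def at_z(c,row,col,z):
    o,d=ray(c,row,col); return o+d*(z-o[2])/d[2]
def at_d(c,row,col,dep):
    o,d=ray(c,row,col); return o+d*dep
def proj(c,p):
    K,R,t=cal(c); q=K@(R@np.array(p,float)+t); return q[1]/q[2],q[0]/q[2]
def cloud(c,dep):
    K,R,t=cal(c); v,u=np.mgrid[:480,:640]; P=np.stack([(u-K[0,2])/K[0,0],(v-K[1,2])/K[1,1],np.ones_like(u)],-1)*dep[...,None]
    return (P-t)@R
E
python3 - <<'E'
from h import *
np.set_printoptions(precision=3,suppress=True)
for c in("scene","top"):
    im,d=read_camera(c); cv2.imwrite(f"pics/{c}0.png",im); np.save(f"{c}0.npy",d)
    K,R,t=cal(c); print(c,K[0,0],-R.T@t,R[2])
    for l in["chipper","bush_top","push_tab","tang_line","pin","pin_top","pin_collar","short_pin","pin_block","bowl","salt","mug"]:
        try: print(l,[(round(x["conf"],2),np.round(x["pixel"],1).tolist()) for x in place_of(c,l)][:4])
        except Exception as e: print(l,e)
print(sense()["t"],sense()["force"],sense()["tool_rot"])
E
```

```text
scene 620.6700744877703 [-0.394 -0.304  1.051] [ 0.646  0.324 -0.691]
chipper [(0.75, [275.2, 383.4])]
bush_top [(0.69, [247.4, 385.6])]
push_tab [(0.78, [277.1, 381.3])]
tang_line [(0.9, [257.8, 382.0]), (0.69, [279.8, 155.8])]
pin [(0.96, [309.5, 246.3]), (0.86, [259.5, 206.0]), (0.83, [264.9, 241.5]), (0.8, [244.2, 275.2])]
pin_top [(0.6, [229.6, 237.5]), (0.52, [219.6, 201.6]), (0.43, [209.5, 269.6]), (0.43, [272.7, 243.5])]
pin_collar [(0.88, [242.3, 239.9]), (0.83, [288.4, 241.5]), (0.8, [218.0, 271.6]), (0.76, [232.8, 201.3])]
short_pin [(0.85, [282.0, 264.8])]
pin_block [(0.88, [276.5, 254.3])]
bowl [(0.87, [261.0, 451.8])]
salt [(0.82, [217.3, 265.7]), (0.59, [284.2, 156.4]), (0.34, [261.0, 383.4])]
mug [(0.72, [280.4, 157.6]), (0.65, [251.1, 387.5])]
top 474.1917406325471 [0.432 0.116 1.221] [ 0.053  0.016 -0.998]
chipper [(0.6, [229.1, 371.7])]
bush_top [(0.65, [223.6, 375.1])]
push_tab [(0.64, [255.0, 379.8]), (0.57, [229.2, 369.6])]
tang_line [(0.88, [228.3, 374.2])]
pin [(0.65, [237.1, 266.4]), (0.6, [278.8, 216.6]), (0.52, [274.1, 256.0]), (0.48, [319.3, 287.1])]
pin_top [(0.61, [273.2, 245.0]), (0.56, [233.5, 262.2]), (0.42, [281.0, 207.0]), (0.42, [319.9, 279.7])]
pin_collar [(0.7, [235.7, 259.7]), (0.69, [279.5, 213.6]), (0.53, [319.5, 279.7]), (0.52, [272.5, 248.7])]
short_pin [(0.59, [325.5, 202.0]), (0.51, [284.5, 285.3])]
pin_block [(0.94, [279.0, 270.6])]
bowl [(0.62, [182.0, 421.1]), (0.58, [223.9, 377.4])]
salt [(0.71, [209.7, 244.3]), (0.25, [225.3, 376.2])]
mug [(0.58, [323.9, 200.5]), (0.39, [284.0, 285.3])]
1.3 [-0.618  0.252 -0.423] [-0.     0.178  0.984 -0.   ]
```

View pics/scene0.png

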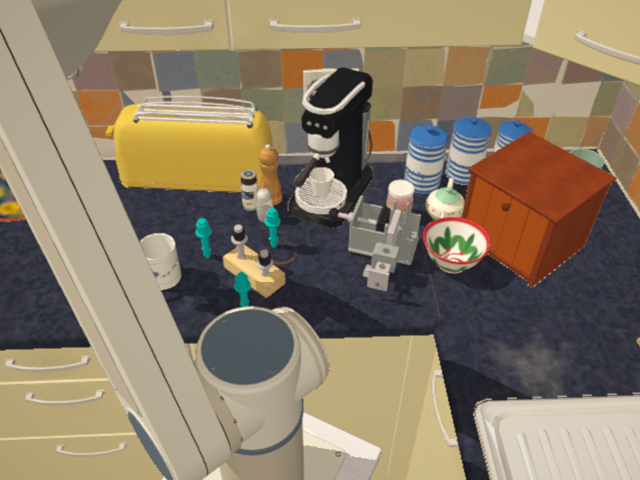

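View pics/top0.png

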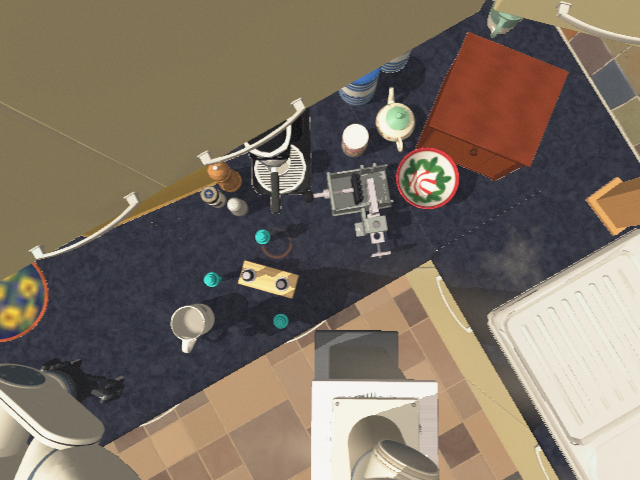

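The long pin candidates are the two dark-knurled pins in the block: scene (230,238) and (251,265), top (274,248) and (284,283). The turquoise ones at top (237,262), (280,211) and (321,280) are look-alikes. I'll measure the heights from depth and enlarge.

```bash
python3 - <<'E'
from h import *
np.set_printoptions(precision=3,suppress=True)
a=cv2.imread("pics/scene0.png")[200:300,190:310]; b=cv2.imread("pics/top0.png")[230:330,215:315]; c=cv2.imread("pics/top0.png")[155:275,310:410]; e=cv2.imread("pics/scene0.png")[190:300,340:440]
f=lambda x:cv2.resize(x,(400,300),interpolation=cv2.INTER_CUBIC)
cv2.imwrite("pics/crop0.png",np.vstack([np.hstack([f(a),cv2.resize(b,(300,300),interpolation=cv2.INTER_CUBIC)]),np.hstack([cv2.resize(e,(400,300),interpolation=2),cv2.resize(c,(300,300),interpolation=2)])]))
P={k:cloud(k,np.load(k+"0.npy")) for k in("scene","top")}
for k in P:
    d=np.load(k+"0.npy")
    for (r0,r1,c0,c1) in ([(262,296,236,300)] if k=="top" else [(220,295,222,288)]):
        Q=P[k][r0:r1,c0:c1].reshape(-1,3); Q=Q[d[r0:r1,c0:c1].ravel()>0]
        for lo,hi in((.03,.038),(.085,.1),(.1,.112),(.112,.135)):
            s=Q[(Q[:,2]>lo)&(Q[:,2]<hi)]; print(k,lo,len(s),s.mean(0) if len(s) else "",s.min(0) if len(s) else"",s.max(0)if len(s) else"")
# block rect from top
M=(np.abs(P["top"][...,2]-.034)<.006); M[:255]=0;M[302:]=0;M[:,:230]=0;M[:,305:]=0
s=P["top"][M][:,:2].astype(np.float32); print("block",cv2.minAreaRect(s))
for c,l,z in[("top",(273.2,248),.125),("scene",(229.6,237.5),.125),("scene",(251,265),.102),("top",(284,283),.102),("top",(228.3,374.2),.055),("scene",(257.8,382),.055),("scene",(247.4,385.6),.084),("top",(223.6,375.1),.084),("top",(255,379.8),.076),("scene",(277.1,381.3),.076)]:
    print(c,l,z,at_z(c,*l,z))
E
```

```text
scene 0.03 939 [0.402 0.268 0.034] [0.359 0.195 0.03 ] [0.514 0.346 0.038]
scene 0.085 296 [0.391 0.258 0.093] [0.289 0.215 0.085] [0.509 0.325 0.1  ]
scene 0.1 162 [0.351 0.251 0.105] [0.294 0.218 0.1  ] [0.426 0.321 0.112]
scene 0.112 150 [0.38  0.284 0.119] [0.297 0.224 0.112] [0.429 0.323 0.128]
top 0.03 899 [0.406 0.268 0.034] [0.366 0.196 0.03 ] [0.448 0.344 0.038]
top 0.085 123 [0.407 0.27  0.094] [0.384 0.22  0.087] [0.433 0.326 0.1  ]
top 0.1 48 [0.399 0.246 0.102] [0.389 0.224 0.1  ] [0.428 0.305 0.108]
top 0.112 102 [0.416 0.308 0.121] [0.405 0.296 0.112] [0.428 0.322 0.129]
block ((0.4059505760669708, 0.2709137797355652), (0.14033201336860657, 0.06001436710357666), 74.89483642578125)
top (273.2, 248) 0.125 [0.421 0.304 0.125]
scene (229.6, 237.5) 0.125 [0.41  0.307 0.125]
scene (251, 265) 0.102 [0.4   0.232 0.102]
top (284, 283) 0.102 [0.396 0.224 0.102]
top (228.3, 374.2) 0.055 [0.533 0.005 0.055]
scene (257.8, 382) 0.055 [0.543 0.015 0.055]
scene (247.4, 385.6) 0.084 [0.549 0.011 0.084]
top (223.6, 375.1) 0.084 [0.541 0.006 0.084]
top (255, 379.8) 0.076 [ 0.466 -0.006  0.076]
scene (277.1, 381.3) 0.076 [ 0.469 -0.013  0.076]
```

View pics/crop0.png

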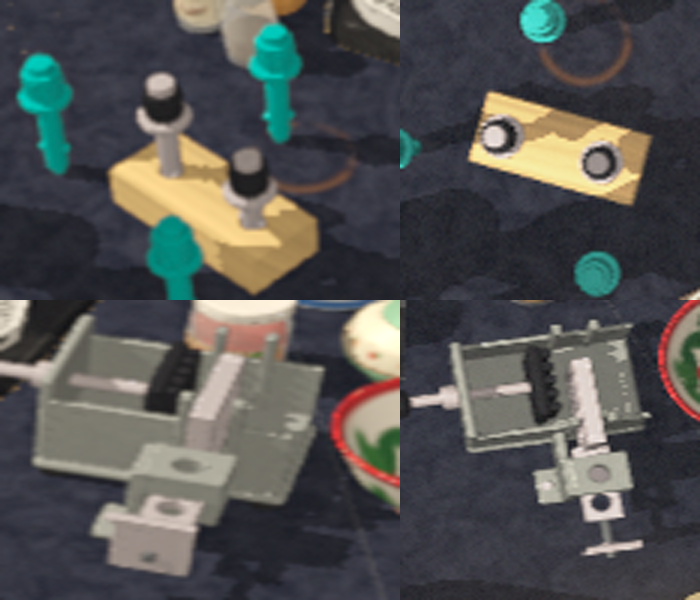

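The crops show the pin at scene (238,230) / top (274,248) with the higher head (z 0.125), so it is the long one and sits at block y=+40. The one at top (284,283) is short. The tang hole (top 236,377) sticks out in front of the clevis hole (top 224,376). The tab is at top (254,380). Next I'll fit the chip cutter's frame.

```bash
cat > fit.py <<'E'
from h import *
np.set_printoptions(precision=3,suppress=True)
def look(tag,img=True):
    im,d=read_camera("top"); np.save(f"top{tag}.npy",d); cv2.imwrite(f"pics/top{tag}.png",im); return im,d
E
python3 - <<'E'
from h import *
np.set_printoptions(precision=4,suppress=True)
for k,box in(("top",(205,265,345,400)),("scene",(235,295,355,405))):
    P=cloud(k,np.load(k+"0.npy"))[box[0]:box[1],box[2]:box[3]].reshape(-1,3)
    s=P[(np.abs(P[:,2]-.084)<.005)]; s1=s[(s[:,0]>.5)]
    print(k,"clevis",len(s1),cv2.minAreaRect(s1[:,:2].astype(np.float32)),s1[:,2].mean())
    t=P[(P[:,0]<.495)&(P[:,2]>.04)&(P[:,2]<.1)]; print("tab",len(t),t.min(0),t.max(0)); 
    t=t[t[:,2]>.06] ; print(cv2.minAreaRect(t[:,:2].astype(np.float32)), np.polyfit(t[:,1],t[:,0],1))
P=cloud("top",np.load("top0.npy"));v=(P[...,2]>.1)&(P[...,2]<.125); v[:150]=0;v[225:]=0;v[:,:310]=0;v[:,398:]=0
s=P[v]; print("trough",len(s),cv2.minAreaRect(s[:,:2].astype(np.float32)))
for r,c,z in((224.2,376,.084),(235.8,377,.06)): print(at_z("top",r,c,z))
for r,c in((234,262),(280,209),(320,280)): print("turq",at_z("top",r,c,.11))
s=P[(P[...,2]>.115)&(P[...,0]>.35)&(P[...,0]<.75)&(P[...,1]>-.2)&(P[...,1]<.45)&(P[...,2]<.4)]
for q in np.unique(np.round(s[:,:2],1),axis=0): print(q,s[np.all(np.round(s[:,:2],1)==q,1)][:,2].max().round(2),end="; ")
E
```

```text
top clevis 327 ((0.5538854598999023, 0.028996556997299194), (0.06965464353561401, 0.09083864837884903), 9.06515121459961) 0.08397369329426214
tab 106 [ 0.4619 -0.0263  0.0464] [0.4939 0.0151 0.0957]
((0.4707340598106384, -0.006814207881689072), (0.03330126777291298, 0.033693768084049225), 59.97208023071289) [-0.1433  0.4693]
scene clevis 351 ((0.5550245046615601, 0.00791262835264206), (0.0724349319934845, 0.06450308859348297), 14.27027702331543) 0.08367138295074228
tab 369 [ 0.4591 -0.0287  0.0405] [0.4772 0.0152 0.0944]
((0.4673711359500885, -0.007167426869273186), (0.015463631600141525, 0.044030118733644485), 18.725200653076172) [-0.1556  0.4665]
trough 588 ((0.616535484790802, 0.058270908892154694), (0.11517063528299332, 0.11834682524204254), 8.934562683105469)
[0.5401 0.0039 0.084 ]
[ 0.5138 -0.0009  0.06  ]
turq [0.5132 0.2745 0.11  ]
turq [0.4043 0.3977 0.11  ]
turq [0.3125 0.2298 0.11  ]
[0.4 0.3] 0.13; [0.4 0.4] 0.12; [0.5 0.3] 0.12; [0.6 0. ] 0.12; [0.6 0.2] 0.32; [0.6 0.4] 0.16; [ 0.7 -0.2] 0.22; [ 0.7 -0.1] 0.22; [0.7 0. ] 0.12; [0.7 0.2] 0.32; [0.7 0.3] 0.32; [0.7 0.4] 0.17;
```

```bash
python3 - <<'E'
from h import *
np.set_printoptions(precision=4,suppress=True)
a=np.radians(9);X=np.array([np.cos(a),np.sin(a)]);Y=np.array([-X[1],X[0]])
print(at_z("scene",250.5,386.3,.084))
for k in("top","scene"):
    P=cloud(k,np.load(k+"0.npy")).reshape(-1,3); r=P[:,:2]-[.542,.006]; L=np.c_[r@X,r@Y]
    m=(np.abs(P[:,2]-.084)<.003)&(np.abs(L[:,0])<.035)&(np.abs(L[:,1])<.045)
    s=L[m]; print(k,m.sum(),np.percentile(s,[0,2,10,50,90,98,100],axis=0).T*1000)
    # tab front
    m=(P[:,2]>.06)&(P[:,2]<.09)&(L[:,0]<-.05)&(L[:,0]>-.1)&(np.abs(L[:,1])<.03); print(np.percentile(L[m],[0,5,50,95,100],axis=0).T*1000)
# dark hole blob on top face in both
for k,(r0,r1,c0,c1) in(("top",(214,245,365,390)),("scene",(240,275,370,400))):
    g=cv2.imread(f"pics/{k}0.png",0)[r0:r1,c0:c1]; print(k); print(g[:, ::1][:16])
E
```

```text
[0.5411 0.0059 0.084 ]
top 232 [[-19.4957 -18.7566 -16.1111  -2.0022  13.8654  16.0809  24.5445]
 [-24.5968 -23.7225 -19.3458   3.8541  22.9549  26.5511  27.4825]]
[[-78.5643 -77.489  -73.5067 -68.5898 -51.2696]
 [-19.3153 -18.2847   0.4587  19.2264  21.0504]]
scene 249 [[-21.2712 -19.3941 -16.7307  -0.2615  16.7402  26.447   29.7381]
 [-24.8316 -23.5304 -19.3754   1.1376  22.5494  26.2274  26.9151]]
[[-83.9147 -79.1035 -75.8252 -72.2198 -68.1372]
 [-23.063  -21.421   -1.1673  18.6639  21.1255]]
top
[[129  40  95 164 218 217 158 116 106 104 136 195 191 191 167  45  40  40
   46  48  40  43  35  41  32]
 [138  58 182 222 216 203 174 173 205 217 216 216 215 216 170  66  53  69
   95  94  64  43  41  37  40]
 [140  54 160 212 217 215 219 216 215 216 188 154 157 159 151 160 173 175
  173 157 108  42  45  42  40]
 [139  78 141 201 215 212 203 180 164 171 174 176 178 177 173 176 175 178
  175 175 129  45  42  40  39]
 [148 131 137 167 172 174 177 173 175 174 175 177 175 179 176 174 176 177
  175 178 135  48  44  44  42]
 [183 182 172 173 175 175 174 173 175 177 173 176 177 177 173 175 175 
[... 2392 characters left out ...]
154 117 108 112 113 117
  126 139 161 174 167 172 172 173 173 164 135 111]
 [121 123 133 157 173 175 180 176 170 170 171 171 162 136 113 113 114 114
  122 138 154 157 156 171 173 172 171 155 116 109]
 [145 147 156 168 173 175 177 172 171 172 172 171 171 159 137 126 120 119
  125 140 153 163 170 173 172 171 169 147 105 109]
 [172 174 172 168 166 165 164 165 168 171 172 172 172 171 167 156 145 144
  147 157 168 171 173 173 172 171 162 132 104 110]
 [163 167 157 133 126 127 128 138 149 158 164 165 167 170 171 173 173 173
  173 173 171 172 173 174 174 172 155 112 102 110]
 [128 139 136 125 123 121 116 116 120 126 130 135 144 155 160 166 169 171
  172 172 171 172 172 174 175 172 149 104 107 111]]
```

Both cameras put the hole at about (0.5405, 0.005), with yaw about 9°. The tab face is about 75 mm short of the holes' axis and the tang hole about 27 mm short. I'll align tool y with the chip cutter's +x and go in front of the tab with the fingers shut.

```bash
python3 -m inch '{"claw":[0,0,0,0,0,0,0,0,0,0],"xyz":[[-404,-488,0],[-404,-488,0],[-404,-488,0],[-404,-488,0],[-404,-488,0],[-404,-488,0],[-404,-488,0],[-404,-488,0],[-404,-488,0],[-404,-488,0]],"turn":[60.5,60.5,60.5,60.5,60.5,60.5,60.5,60.5,60.5,60.5]}' 40
```

```text
t: 2.55
position: [0.4242, -0.0076, 0.1966]
tool_rot: [0.001, 0.65, 0.76, 0.0]
force: [1.1, 1.5, 0.5]
width: -0.0
finger_force: 0.0
```

```bash
python3 -m inch '{"claw":[0,0,0,0,0],"xyz":[[0,0,50],[0,0,100],[0,0,120],[0,0,128],[0,0,128]],"turn":[0,0,0,0,0]}'; python3 - <<'E'
from h import *
np.set_printoptions(precision=4,suppress=True)
p=np.array(sense()["position"]); a=np.radians(9);X=np.array([np.cos(a),np.sin(a)]);Y=np.array([-X[1],X[0]])
r=p[:2]-[.5405,.005]; print(p,r@X*1000,r@Y*1000,sense()["force"])
ims=[]
for k,(r0,c0) in(("top",(200,330)),("scene",(220,330))):
    im,d=read_camera(k); ims.append(cv2.resize(im[r0:r0+90,c0:c0+90],(400,400),interpolation=2))
cv2.imwrite("pics/push1.png",np.hstack(ims))
E
```

```text
t: 3.18
position: [0.4238, -0.0055, 0.0682]
tool_rot: [-0.0, 0.65, 0.76, -0.0]
force: [-0.3, -0.4, -0.2]
width: 0.0003
finger_force: 0.0
[ 0.4238 -0.0055  0.0682] -116.9366039353064 7.923223247919197 [-0.2948 -0.4056 -0.1559]
```

View pics/push1.png

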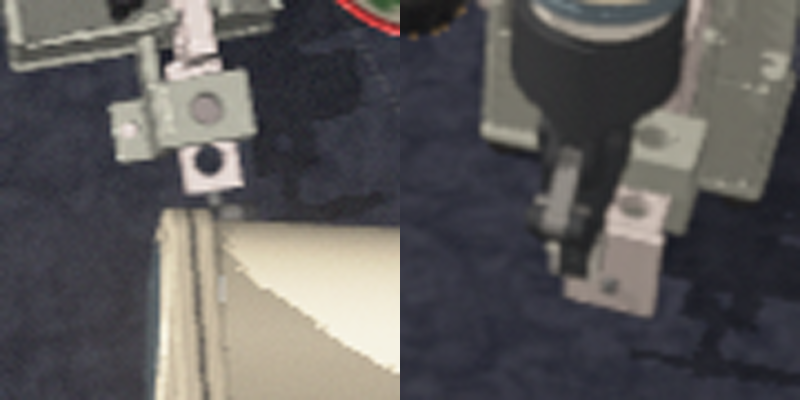

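The fingers stand in front of the tab, about 8 mm to its left (scene crop: fingers at (575,250), tab at (620,260)). I'll centre and close in.

```bash
python3 -m inch '{"claw":[0,0,0,0,0,0],"xyz":[[-8,0,0],[-8,10,0],[-8,15,0],[-8,18,0],[-8,21,0],[-8,23,0]],"turn":[0,0,0,0,0,0]}'; python3 -m inch '{"claw":[0,0,0,0,0,0],"xyz":[[0,2,0],[0,4,0],[0,6,0],[0,8,0],[0,10,0],[0,10,0]],"turn":[0,0,0,0,0,0]}'
```

```text
t: 4.03
position: [0.4475, -0.0098, 0.068]
tool_rot: [-0.0, 0.65, 0.76, -0.0]
force: [-0.1, -0.1, -0.9]
width: 0.0002
finger_force: 0.0
t: 4.78
position: [0.4576, -0.0083, 0.0681]
tool_rot: [0.0, 0.65, 0.76, 0.0]
force: [0.2, -0.7, 0.3]
width: -0.0002
finger_force: 0.0
```

```bash
python3 -m inch '{"claw":[0,0,0,0,0],"xyz":[[0,1.5,0],[0,3,0],[0,4.5,0],[0,6,0],[0,6,0]],"turn":[0,0,0,0,0]}'; python3 -m inch '{"claw":[0,0,0,0,0],"xyz":[[0,1.5,0],[0,3,0],[0,4.5,0],[0,6,0],[0,6,0]],"turn":[0,0,0,0,0]}'
```

```text
t: 5.4
position: [0.4634, -0.0073, 0.0681]
tool_rot: [0.0, 0.65, 0.76, -0.0]
force: [0.3, 0.5, -0.2]
width: 0.0001
finger_force: 0.0
t: 6.02
position: [0.4694, -0.0064, 0.0681]
tool_rot: [0.0, 0.65, 0.76, 0.0]
force: [-0.8, -0.0, -0.7]
width: 0.0001
finger_force: 0.0
```

```bash
python3 -m inch '{"claw":[0,0,0,0],"xyz":[[0,1.5,0],[0,3,0],[0,4.5,0],[0,6,0]],"turn":[0,0,0,0]}'; python3 - <<'E'
from h import *
ims=[]
for k,(r0,c0) in(("top",(200,330)),("scene",(220,330))):
    im,d=read_camera(k); ims.append(cv2.resize(im[r0:r0+90,c0:c0+90],(400,400),interpolation=2))
    print(k,[(round(x["conf"],2),np.round(x["pixel"],1)) for x in place_of(k,"push_tab")])
cv2.imwrite("pics/push2.png",np.hstack(ims))
E
```

```text
t: 6.52
position: [0.4753, -0.0055, 0.0681]
tool_rot: [0.0, 0.65, 0.76, 0.0]
force: [1.3, -0.2, 1.7]
width: 0.0002
finger_force: 0.0
top []
scene [(0.86, array([278.4, 377.8]))]
```

View pics/push2.png

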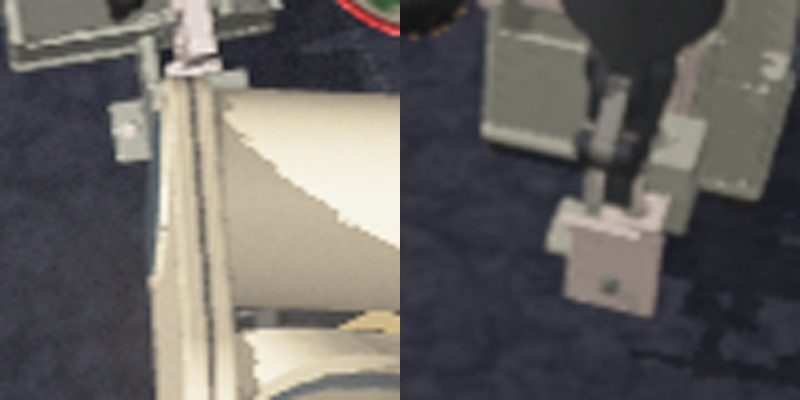

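The crop shows the fingers over the tab's top edge (scene crop (610,205)) with the tab face unobstructed, so they may be behind it. I'll check this numerically before pushing further.

```bash
python3 - <<'E'
from h import *
np.set_printoptions(precision=4,suppress=True)
p=np.array(sense()["position"]); print(p,sense()["t"],sense()["force"])
a=np.radians(9);X=np.array([np.cos(a),np.sin(a)]);Y=np.array([-X[1],X[0]])
for k in("scene","top"):
    print(k,"tcp",proj(k,p), proj(k,p+[0,0,.03]))
im,d=read_camera("scene"); C=cloud("scene",d); C0=cloud("scene",np.load("scene0.npy"))
for r,c in((278,377),(270,374),(284,374),(278,367),(270,385),(264,374),(258,375),(266,383)):
    for n,Q in(("now",C),("old",C0)):
        q=Q[r,c]; e=q[:2]-[.5405,.005]; print((r,c),n,q, "local",e@X*1000,e@Y*1000)
E
```

```text
[ 0.4752 -0.0055  0.0681] 6.725 [-0.2111  0.3175 -0.8748]
scene tcp (np.float64(276.58805658884523), np.float64(378.7083485029097)) (np.float64(266.97383836458636), np.float64(379.7245946010416))
top tcp (np.float64(251.45106564161117), np.float64(379.23897400804645)) (np.float64(250.98649597465555), np.float64(380.57186542076664))
(278, 377) now [ 0.4688 -0.0042  0.0691] local -72.29646827529496 2.1397390289552303
(278, 377) old [ 0.4676 -0.0046  0.0705] local -73.51957519073653 1.9205645527432103
(270, 374) now [0.4677 0.004  0.0911] local -72.10398906065873 10.358461633525241
(270, 374) old [0.4698 0.0047 0.0888] local -69.9249629211836 10.768764695691619
(284, 374) now [0.4671 0.0006 0.0491] local -73.22112304572595 7.175160352974519
(284, 374) old [ 0.4649 -0.0001  0.0516] local -75.4316315497536 6.766246768295913
(278, 367) now [ 0.5204  0.0379 -0.0018] local -14.695842819459518 35.62974906902901
(278, 367) old [ 0.5201  0.0378 -0.0015] local -14.979559718272181 35.572037074254254
(270, 385) now [ 0.5063 -0.0077  0.0606] local -35.79672931989053 -7.1625349471516575
(270, 385) old [ 0.5054 -0.0079  0.0615] local -36.656745038993066 -7.302080977933119
(264, 374) now [0.4683 0.0055 0.1082] local -71.25232356695507 11.75654915148034
(264, 374) old [0.5203 0.0241 0.0513] local -16.929235638748086 22.06010138089517
(258, 375) now [ 0.4439 -0.0042  0.1529] local -96.82468888814638 6.038019110323405
(258, 375) old [0.5194 0.0228 0.0719] local -18.03563653418704 20.903851279455477
(266, 383) now [ 0.4707 -0.014   0.1094] local -71.95570982375324 -7.861224668863508
(266, 383) old [0.5238 0.0038 0.0515] local -16.665165367182922 1.4279599452848746
```

```bash
python3 - <<'E'
from h import *
np.set_printoptions(precision=3,suppress=True,linewidth=150)
im,d=read_camera("scene"); C=cloud("scene",d); d0=np.load("scene0.npy")
m=(d0-d>.015)&(d>0); 
for r in range(240,285,2):
    c=np.where(m[r,360:400])[0]+360
    if len(c): print(r,c.min(),c.max(),C[r,c].min(0),C[r,c].mean(0),C[r,c].max(0))
print(sense()["position"],sense()["q"],sense()["width"])
E
```

```text
240 373 391 [ 0.431 -0.025  0.173] [ 0.448 -0.014  0.204] [0.488 0.01  0.218]
242 373 390 [ 0.433 -0.023  0.174] [ 0.447 -0.013  0.199] [0.48  0.007 0.212]
244 372 389 [ 0.431 -0.023  0.174] [ 0.448 -0.011  0.192] [0.469 0.01  0.209]
246 372 389 [ 0.426 -0.023  0.17 ] [ 0.449 -0.012  0.186] [0.468 0.009 0.205]
248 372 388 [ 0.423 -0.023  0.168] [ 0.445 -0.013  0.185] [ 0.464 -0.001  0.204]
250 370 387 [ 0.416 -0.022  0.164] [ 0.433 -0.014  0.19 ] [ 0.463 -0.002  0.201]
252 369 386 [ 0.415 -0.025  0.154] [ 0.427 -0.014  0.189] [ 0.469 -0.     0.199]
254 369 386 [ 0.412 -0.026  0.15 ] [ 0.425 -0.015  0.187] [ 0.468 -0.002  0.198]
256 371 386 [ 0.414 -0.026  0.126] [ 0.43  -0.016  0.177] [ 0.485 -0.002  0.194]
258 373 385 [ 0.426 -0.024  0.131] [ 0.441 -0.014  0.16 ] [ 0.474 -0.     0.177]
260 375 385 [ 0.443 -0.021  0.124] [ 0.461 -0.009  0.134] [0.473 0.003 0.155]
262 375 385 [ 0.462 -0.016  0.115] [ 0.466 -0.008  0.123] [0.474 0.004 0.127]
264 374 384 [ 0.46  -0.016  0.111] [ 0.465 -0.007  0.117] [0.47  0.005 0.121]
266 376 384 [ 0.461 -0.016  0.107] [ 0.465 -0.009  0.112] [ 0.472 -0.     0.117]
[ 0.475 -0.006  0.068] [-0.037  0.414  2.039 -0.     0.689 -0.193] -0.0003363651863768831
```

No contact force and an unmoved tab suggest either the tips are higher than reported or they have passed the tab. I'll lift straight up and measure the real tip against the reported TCP.

```bash
python3 -m inch '{"claw":[0,0,0,0],"xyz":[[0,0,-20],[0,0,-50],[0,0,-70],[0,0,-70]],"turn":[0,0,0,0]}'; python3 - <<'E'
from h import *
np.set_printoptions(precision=3,suppress=True,linewidth=150)
im,d=read_camera("scene"); C=cloud("scene",d); d0=np.load("scene0.npy")
m=(d0-d>.01)&(d>0); p=sense()["position"]; print(p,proj("scene",p))
for r in range(236,290,2):
    c=np.where(m[r,355:400])[0]+355
    if len(c): print(r,c.min(),c.max(),C[r,c].min(0),C[r,c].mean(0))
im2,d2=read_camera("top"); print("top tcp",proj("top",p)); e=C[278,377]; print(e)
cv2.imwrite("pics/lift.png",np.hstack([cv2.resize(im[210:300,330:420],(400,400),interpolation=2),cv2.resize(im2[200:290,330:420],(400,400),interpolation=2)]))
E
```

```text
t: 7.32
position: [0.4763, -0.0056, 0.1393]
tool_rot: [0.001, 0.65, 0.76, 0.001]
force: [0.3, 0.3, -0.8]
width: 0.0
finger_force: 0.0
[ 0.475 -0.006  0.138] (np.float64(253.51420964497407), np.float64(381.2078346496164))
236 377 388 [ 0.462 -0.016  0.188] [ 0.467 -0.007  0.196]
238 369 388 [ 0.46  -0.016  0.068] [ 0.475 -0.002  0.182]
240 377 387 [ 0.461 -0.015  0.178] [ 0.467 -0.008  0.186]
242 380 398 [ 0.466 -0.014  0.079] [ 0.483 -0.008  0.166]
250 367 399 [ 0.577 -0.009  0.027] [0.582 0.028 0.039]
252 366 366 [0.573 0.066 0.024] [0.573 0.066 0.024]
254 361 377 [0.514 0.017 0.004] [0.546 0.049 0.048]
256 395 395 [ 0.528 -0.02   0.09 ] [ 0.528 -0.02   0.09 ]
268 387 387 [ 0.51  -0.01   0.065] [ 0.51  -0.01   0.065]
270 356 356 [0.525 0.068 0.005] [0.525 0.068 0.005]
276 360 360 [0.512 0.052 0.006] [0.512 0.052 0.006]
280 398 398 [ 0.541 -0.03   0.005] [ 0.541 -0.03   0.005]
282 372 372 [0.461 0.003 0.06 ] [0.461 0.003 0.06 ]
286 379 379 [ 0.464 -0.012  0.053] [ 0.464 -0.012  0.053]
top tcp (np.float64(250.20123434097277), np.float64(382.4913258034299))
[ 0.463 -0.006  0.076]
```

View pics/lift.png

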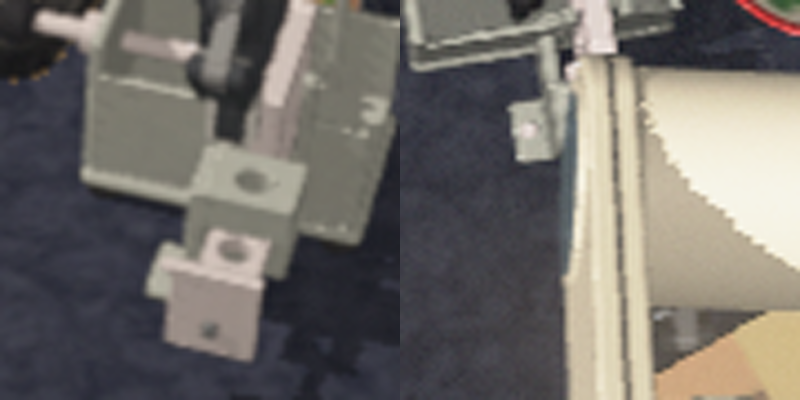

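The fingertips (scene crop (235,138), i.e. pixel (241,383)) show at z ≈ 0.174 while the reported TCP is at 0.139. The real tips are therefore about 35 mm above the reported point, which is why they passed over the tab. I'll back off, go lower in front of the tab and verify.

```bash
python3 -m inch '{"claw":[0,0,0,0,0,0,0],"xyz":[[0,-30,0],[0,-55,0],[0,-55,20],[0,-55,60],[0,-55,85],[0,-55,98],[0,-55,98]],"turn":[0,0,0,0,0,0,0]}'; python3 - <<'E'
from h import *
np.set_printoptions(precision=3,suppress=True,linewidth=150)
im,d=read_camera("scene"); C=cloud("scene",d); d0=np.load("scene0.npy")
m=(d0-d>.012)&(d>0); p=sense()["position"]; print(p,proj("scene",p),sense()["force"])
for r in range(268,304,2):
    c=np.where(m[r,355:395])[0]+355
    if len(c): print(r,c.min(),c.max(),C[r,c].min(0),C[r,c].mean(0),C[r,c].max(0))
print(im[282:300:2,360:390:2].mean(2).astype(int))
E
```

```text
t: 8.3
position: [0.4199, -0.014, 0.0391]
tool_rot: [-0.001, 0.65, 0.76, -0.001]
force: [-0.1, -0.1, 0.7]
width: -0.0002
finger_force: 0.0
[ 0.421 -0.014  0.04 ] (np.float64(303.73932620855265), np.float64(371.2428875196253)) [0.766 0.706 0.254]
268 364 383 [ 0.378 -0.035  0.149] [ 0.393 -0.021  0.18 ] [0.429 0.001 0.191]
270 364 383 [ 0.378 -0.035  0.141] [ 0.393 -0.022  0.174] [0.431 0.002 0.187]
272 364 381 [ 0.377 -0.032  0.15 ] [ 0.391 -0.02   0.17 ] [0.409 0.001 0.185]
274 364 381 [ 0.374 -0.031  0.14 ] [ 0.392 -0.02   0.162] [0.413 0.002 0.181]
276 366 380 [ 0.372 -0.032  0.137] [ 0.395 -0.021  0.155] [ 0.408 -0.003  0.175]
278 363 380 [ 0.367 -0.032  0.122] [ 0.39  -0.02   0.153] [ 0.419 -0.009  0.175]
280 361 378 [ 0.364 -0.032  0.127] [ 0.377 -0.021  0.161] [ 0.413 -0.007  0.172]
282 361 378 [ 0.361 -0.033  0.12 ] [ 0.372 -0.023  0.16 ] [ 0.415 -0.01   0.173]
284 361 378 [ 0.357 -0.034  0.1  ] [ 0.371 -0.024  0.157] [ 0.427 -0.012  0.168]
286 363 378 [ 0.36  -0.034  0.095] [ 0.377 -0.025  0.145] [ 0.426 -0.009  0.164]
288 367 378 [ 0.374 -0.032  0.089] [ 0.4   -0.021  0.114] [ 0.426 -0.005  0.146]
290 367 377 [ 0.407 -0.025  0.089] [ 0.411 -0.016  0.095] [ 0.418 -0.005  0.1  ]
292 366 377 [ 0.406 -0.024  0.078] [ 0.411 -0.016  0.088] [ 0.421 -0.002  0.096]
294 368 376 [ 0.407 -0.024  0.072] [ 0.411 -0.017  0.083] [ 0.417 -0.007  0.087]
[[ 54  66 104 135 133  79  67  43  39  83 134 133 134 134  67]
 [ 49  46  79 106 111  67  67  39  45  93 132 133 134 133  62]
 [ 52  46  40  57  60  44  45  34  77 110 125 126 133 129  55]
 [ 59  56  58 115  57  40  35  40 103 116 128 124 133 122  50]
 [ 60  58  60 114  58  43  44  84 125  66  67  95 124 108  51]
 [ 51  56  59 114  52  43  44  99 120  52  56  60  56  54  56]
 [ 47  47  48  65  78  50  56 110 108  53  50  52  51  57  56]
 [ 50  50  49  47  50  57  63  80  62  54  46  47  49  55  56]
 [ 58  58  54  51  53  54  59  60  59  59  56  43  51  53  56]]
```

Confirmed: the tip is at z ≈ 0.074 for a TCP of 0.040. Now the approach, 4 mm lower.

```bash
python3 -m inch '{"claw":[0,0,0,0,0,0,0,0],"xyz":[[0,6,4],[0,12,4],[0,18,4],[0,22,4],[0,24,4],[0,26,4],[0,28,4],[0,30,4]],"turn":[0,0,0,0,0,0,0,0]}'; python3 -m inch '{"claw":[0,0,0,0,0],"xyz":[[0,1.5,0],[0,3,0],[0,4.5,0],[0,6,0],[0,6,0]],"turn":[0,0,0,0,0]}'
```

```text
t: 9.35
position: [0.4505, -0.0094, 0.0361]
tool_rot: [-0.0, 0.65, 0.76, -0.0]
force: [0.6, 0.2, 0.5]
width: 0.0003
finger_force: 0.0
t: 9.98
position: [0.4561, -0.0084, 0.036]
tool_rot: [-0.0, 0.65, 0.76, -0.0]
force: [-2.7, -0.8, 0.6]
width: 0.0
finger_force: 1.4
```

Contact (≈3 N). Push on.

```bash
python3 -m inch '{"claw":[0,0,0,0,0,0,0,0,0],"xyz":[[0,2,0],[0,4,0],[0,6,0],[0,8,0],[0,10,0],[0,12,0],[0,14,0],[0,16,0],[0,18,0]],"turn":[0,0,0,0,0,0,0,0,0]}';python3 -m inch '{"claw":[0,0,0],"xyz":[[0,1,0],[0,2,0],[0,3,0]],"turn":[0,0,0]}'
```

```text
t: 11.1
position: [0.4743, -0.0056, 0.0361]
tool_rot: [-0.0, 0.65, 0.76, -0.0]
force: [-3.4, 1.5, -1.2]
width: 0.0001
finger_force: 1.6
t: 11.48
position: [0.4772, -0.0052, 0.0361]
tool_rot: [-0.0, 0.65, 0.76, -0.0]
force: [-3.7, 1.2, -1.5]
width: -0.0001
finger_force: 1.6
```

```bash
python3 -m inch '{"claw":[0,0,0],"xyz":[[0,0.7,0],[0,1.4,0],[0,2,0]],"turn":[0,0,0]}'
```

```text
t: 11.85
position: [0.4792, -0.0049, 0.0361]
tool_rot: [0.0, 0.65, 0.76, 0.0]
force: [-3.4, 1.5, -1.5]
width: 0.0001
finger_force: 1.5
```

```bash
python3 -m inch '{"claw":[0,0],"xyz":[[0,0.7,0],[0,1.4,0]],"turn":[0,0]}'; python3 -m inch '{"claw":[0,0],"xyz":[[0,0.6,0],[0,1.2,0]],"turn":[0,0]}'
```

```text
t: 12.1
position: [0.4793, -0.0048, 0.036]
tool_rot: [-0.001, 0.65, 0.76, -0.001]
force: [-7.8, -0.2, 2.7]
width: -0.0001
finger_force: 4.0
t: 12.35
position: [0.4794, -0.0047, 0.036]
tool_rot: [-0.002, 0.65, 0.76, -0.002]
force: [-11.6, -1.9, 4.7]
width: 0.0003
finger_force: 5.7
```

```bash
python3 -m inch '{"claw":[0,0],"xyz":[[0,0.6,0],[0,1.2,0]],"turn":[0,0]}'
```

```text
t: 12.6
position: [0.4794, -0.0047, 0.0359]
tool_rot: [-0.002, 0.65, 0.76, -0.002]
force: [-13.7, -3.2, 9.6]
width: 0.0002
finger_force: 7.4
```

The grid is at its stop: motion ended and the force rose to about 14 N. I'll back off, rise, and go over the long pin with the fingers part open.

```bash
python3 -m inch '{"claw":[0,0,0.6,0.65,0.65,0.65,0.65,0.65,0.65,0.65],"xyz":[[0,-15,0],[0,-29,0],[0,-29,-60],[60,-25,-110],[120,-22,-110],[180,-20,-110],[240,-19,-110],[300,-18.5,-110],[319,-18.5,-110],[319,-18.5,-110]],"turn":[0,0,0,0,0,0,0,0,0,0]}' 40; python3 - <<'E'
from h import *
np.set_printoptions(precision=4,suppress=True)
a=np.radians(9);X=np.array([np.cos(a),np.sin(a)]);Y=np.array([-X[1],X[0]])
s=sense();p=np.array(s["position"]);print(p,s["width"],s["force"])
ims=[]
for k,(r0,c0) in(("scene",(190,190)),("top",(190,330))):
    im,d=read_camera(k); np.save(k+"1.npy",d); cv2.imwrite(f"pics/{k}1.png",im)
    for l in("pin_top","pin_collar"): print(k,l,[(round(x["conf"],2),np.round(x["pixel"],1)) for x in place_of(k,l)])
    if k=="scene": ims.append(cv2.resize(im[r0:r0+110,c0:c0+110],(400,400),interpolation=2))
    else: ims.append(cv2.resize(im[r0:r0+80,c0:c0+80],(400,400),interpolation=2))
cv2.imwrite("pics/over.png",np.hstack(ims)); print("tcp px",proj("scene",p),proj("scene",p+[0,0,.035]))
E
```

```text
t: 13.85
position: [0.4149, 0.3095, 0.1463]
tool_rot: [0.0, 0.649, 0.761, 0.001]
force: [-0.4, -0.7, -1.2]
width: 0.0558
finger_force: 0.0
[0.4149 0.3095 0.1463] 0.05577191583817425 [-0.3677 -0.7277 -1.232 ]
scene pin_top [(0.57, array([220.3, 200.4])), (0.56, array([229.1, 237.4])), (0.54, array([273.8, 241.2])), (0.44, array([208.4, 271.1]))]
scene pin_collar [(0.64, array([288.9, 243.8])), (0.63, array([220.1, 272.3])), (0.61, array([242. , 239.6])), (0.57, array([233.5, 202.3]))]
top pin_top [(0.51, array([236. , 259.4])), (0.49, array([322.5, 277.8]))]
top pin_collar [(0.69, array([319.7, 280.3])), (0.63, array([234.6, 262.6])), (0.41, array([271.8, 249.9]))]
tcp px (np.float64(220.7265853042016), np.float64(236.79459009231957)) (np.float64(208.53614196232917), np.float64(235.37937588120244))
```

View pics/over.png

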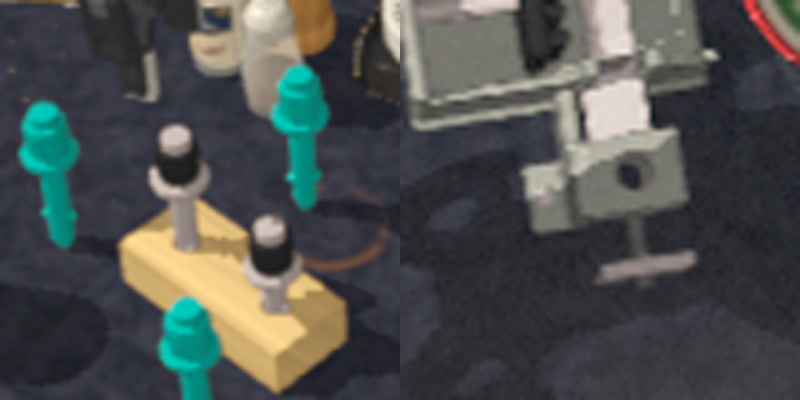

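The top crop shows the clevis hole dark right through (crop (632,175)), so the grid is home. The scene crop shows the fingers up and left of the pin. I'll compute where the fingertips really are from depth.

```bash
python3 - <<'E'
from h import *
np.set_printoptions(precision=3,suppress=True,linewidth=150)
d=np.load("scene1.npy"); C=cloud("scene",d); d0=np.load("scene0.npy")
m=((d0-d>.02)&(d>0)).astype(np.uint8); m[:,:195]=0; m[:,275:]=0; m[:150]=0; m[240:]=0
n,lab,st,ce=cv2.connectedComponentsWithStats(m)
for i in range(1,n):
    if st[i,4]>15: print(st[i],C[lab==i].min(0),C[lab==i].max(0))
for r in range(196,222,2):
    c=np.where(m[r])[0]
    if len(c):
        for g in np.split(c,np.where(np.diff(c)>1)[0]+1): 
            if len(g)>1: print(r,g.min(),g.max(),C[r,g].mean(0),C[r,g].min(0),C[r,g].max(0))
for s in(-1,1):
    print(proj("scene",np.array([.4149,.3095,.185])+s*.03*np.array([.988,.156,0])))
E
```

```text
[ 209  150   41   68 1888] [0.344 0.27  0.182] [0.484 0.339 0.358]
196 213 226 [0.353 0.298 0.266] [0.349 0.288 0.262] [0.363 0.311 0.271]
196 229 232 [0.383 0.294 0.246] [0.381 0.293 0.243] [0.387 0.296 0.248]
196 236 245 [0.443 0.313 0.194] [0.438 0.303 0.19 ] [0.446 0.322 0.198]
198 214 227 [0.355 0.298 0.259] [0.352 0.289 0.254] [0.367 0.311 0.265]
198 229 232 [0.383 0.294 0.24 ] [0.38  0.293 0.237] [0.387 0.296 0.242]
198 238 244 [0.443 0.313 0.188] [0.441 0.306 0.182] [0.446 0.323 0.192]
200 214 226 [0.356 0.3   0.253] [0.351 0.288 0.244] [0.364 0.312 0.259]
200 228 232 [0.381 0.295 0.236] [0.377 0.292 0.231] [0.387 0.297 0.24 ]
202 215 232 [0.363 0.298 0.243] [0.352 0.289 0.23 ] [0.383 0.311 0.253]
204 215 232 [0.363 0.298 0.238] [0.352 0.289 0.22 ] [0.388 0.312 0.247]
206 219 233 [0.367 0.296 0.231] [0.355 0.287 0.212] [0.391 0.304 0.242]
208 223 233 [0.378 0.3   0.215] [0.371 0.294 0.207] [0.39  0.31  0.218]
210 223 233 [0.377 0.3   0.21 ] [0.372 0.294 0.206] [0.386 0.309 0.215]
212 223 233 [0.379 0.302 0.203] [0.375 0.293 0.198] [0.388 0.312 0.206]
214 224 234 [0.379 0.3   0.198] [0.373 0.294 0.193] [0.388 0.309 0.201]
216 225 233 [0.38  0.302 0.19 ] [0.375 0.296 0.185] [0.386 0.313 0.195]
(np.float64(216.09286826095567), np.float64(229.36854900920952))
(np.float64(198.58387647269134), np.float64(240.88370507130114))
```

The finger midpoint (0.4155, 0.308) matches the pin's axis (0.416, 0.3085). Descend to the grip and close.

```bash
python3 -m inch '{"claw":[0.65,0.65,0.65,0.65,0.65,0.2,0.2,0.2,0.2],"xyz":[[0,0,40],[0,0,65],[0,0,78],[0,0,84],[0,0,84],[0,0,84],[0,0,84],[0,0,84],[0,0,84]],"turn":[0,0,0,0,0,0,0,0,0]}' 40; python3 - <<'E'
from h import *
s=sense(); print(s["position"],s["width"],s["force"])
im,d=read_camera("scene"); cv2.imwrite("pics/grip.png",cv2.resize(im[190:300,190:300],(500,500),interpolation=2))
E
```

```text
t: 15.28
position: [0.4157, 0.3085, 0.0629]
tool_rot: [0.0, 0.65, 0.76, 0.001]
force: [-0.1, -0.4, 5.4]
width: 0.0242
finger_force: 39.3
[0.41570008 0.30848222 0.0628712 ] 0.024190190811196007 [-0.10163435 -0.41217293  5.44873258]
```

Gripped (24 mm). Lift straight out.

```bash
python3 -m inch '{"claw":[0.2,0.2,0.2,0.2,0.2],"xyz":[[0,0,-10],[0,0,-30],[0,0,-60],[0,0,-90],[0,0,-90]],"turn":[0,0,0,0,0]}'; python3 - <<'E'
from h import *
np.set_printoptions(precision=4,suppress=True)
s=sense(); p=np.array(s["position"]); print(p,s["width"],s["force"])
im,d=read_camera("scene"); cv2.imwrite("pics/held.png",cv2.resize(im[150:290,180:320],(560,560),interpolation=2))
for l in("pin_top","pin_collar","pin","short_pin"): print(l,[(round(x["conf"],2),np.round(x["pixel"],1)) for x in place_of("scene",l)])
for z in(-.053,.024,.0525,.062): print(z,proj("scene",p+[0,0,z]))
E
```

```text
t: 15.95
position: [0.416, 0.3087, 0.1541]
tool_rot: [0.0, 0.65, 0.76, 0.002]
force: [0.8, 0.7, -2.1]
width: 0.0243
finger_force: 39.7
[0.416  0.3087 0.1541] 0.024261949500365733 [ 0.7872  0.6852 -2.1088]
pin_top [(0.52, array([219.3, 202.7])), (0.43, array([274.3, 244.2])), (0.38, array([208.2, 268.3]))]
pin_collar [(0.91, array([218.6, 269.6])), (0.86, array([286.1, 242. ])), (0.63, array([233.7, 205.7])), (0.61, array([209.9, 234.9]))]
pin [(0.8, array([256.4, 207. ])), (0.79, array([314. , 248.1])), (0.71, array([238.3, 239.8])), (0.54, array([242.5, 274.5]))]
short_pin [(0.69, array([278.4, 267. ]))]
-0.053 (np.float64(235.62239841903843), np.float64(239.11599465888378))
0.024 (np.float64(209.45517903205263), np.float64(236.10196674104301))
0.0525 (np.float64(199.22893847536002), np.float64(234.92407412369613))
0.062 (np.float64(195.75126642314922), np.float64(234.52350421600198))
```

View pics/held.png

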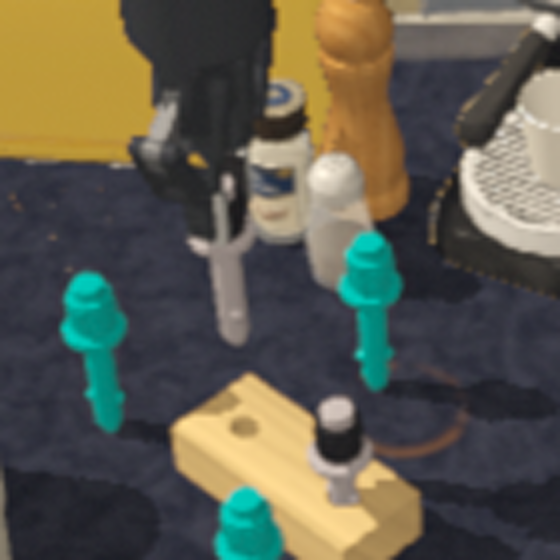

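The pin hangs upright in the fingers. Its tip is at scene (235.5,239), as predicted for 53 mm below the reported TCP. I'll carry it to above the clevis.

```bash
python3 -m inch '{"claw":[0.2,0.2,0.2,0.2,0.2,0.2,0.2,0.2,0.2,0.2],"xyz":[[0,0,-25],[-50,0,-25],[-110,0,-25],[-170,0,-25],[-230,0,-25],[-290,20,-25],[-319.5,50,-25],[-319.5,75.5,-20],[-319.5,75.5,0],[-319.5,75.5,0]],"turn":[0,0,0,0,0,0,0,0,0,0]}'; python3 - <<'E'
from h import *
np.set_printoptions(precision=4,suppress=True)
s=sense(); p=np.array(s["position"]); print(p,s["width"],s["force"])
im,d=read_camera("scene"); im2,d2=read_camera("top")
print("tip",proj("scene",p-[0,0,.053]),"bush",proj("scene",[.5405,.005,.084]))
for c in("scene","top"):
  for l in("bush_top","pin","pin_collar"): print(c,l,[(round(x["conf"],2),np.round(x["pixel"],1)) for x in place_of(c,l)][:4])
cv2.imwrite("pics/above.png",np.hstack([cv2.resize(im[190:290,340:440],(400,400),interpolation=2),cv2.resize(im2[190:270,330:410],(400,400),interpolation=2)]))
E
```

```text
t: 17.45
position: [0.5373, 0.004, 0.1496]
tool_rot: [-0.002, 0.65, 0.76, -0.002]
force: [-0.5, -0.6, -0.9]
width: 0.0245
finger_force: 39.8
[0.5373 0.004  0.1496] 0.024472084440682915 [-0.5452 -0.5845 -0.9386]
tip (np.float64(247.78812707589032), np.float64(386.9251453425468)) bush (np.float64(250.8039758361043), np.float64(386.59111208815926))
scene bush_top [(0.65, array([249.2, 387. ]))]
scene pin [(0.79, array([312.1, 246.3])), (0.78, array([251. , 388.3])), (0.61, array([219.2, 267.5])), (0.56, array([244.4, 272.1]))]
scene pin_collar [(0.9, array([222.6, 271.5])), (0.65, array([289.5, 242. ])), (0.5, array([220.4, 388.7]))]
top bush_top []
top pin [(0.48, array([317.1, 287.9])), (0.45, array([240.6, 267.4])), (0.44, array([275.8, 216. ]))]
top pin_collar [(0.73, array([233.2, 264.2])), (0.68, array([279.7, 210.4])), (0.47, array([320.2, 279.7])), (0.41, array([323.5, 199.7]))]
```

View pics/above.png

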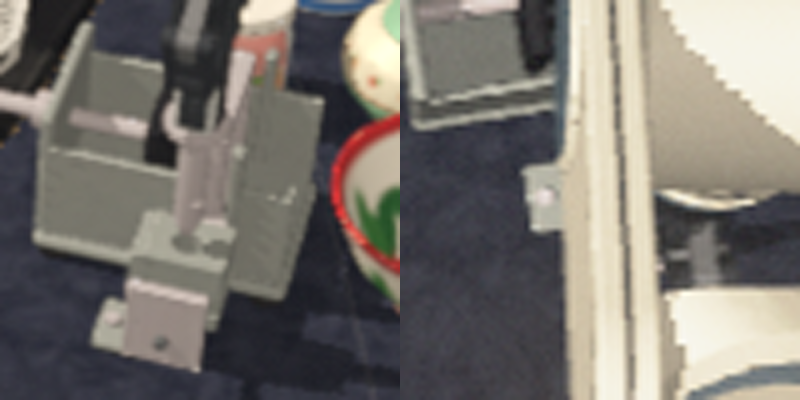

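The pin's tip sits over the hole mouth (scene crop (185,243), i.e. pixel (251,386); bush expected at (250.8,386.6)). I'll settle, read, and lower slowly.

```bash
python3 -m inch '{"claw":[0.2,0.2,0.2,0.2],"xyz":[[0,0,3],[0,0,6],[0,0,8],[0,0,8]],"turn":[0,0,0,0]}'
```

```text
t: 18.35
position: [0.5391, 0.0041, 0.1438]
tool_rot: [-0.0, 0.65, 0.76, -0.0]
force: [0.3, -0.4, -1.8]
width: 0.0246
finger_force: 39.8
```

```bash
python3 -m inch '{"claw":[0.2,0.2,0.2,0.2,0.2,0.2],"xyz":[[0.5,1.2,2],[0.5,1.2,4],[0.5,1.2,6],[0.5,1.2,8],[0.5,1.2,10],[0.5,1.2,11]],"turn":[0,0,0,0,0,0]}'
```

```text
t: 19.1
position: [0.5403, 0.0047, 0.1329]
tool_rot: [-0.0, 0.65, 0.76, -0.0]
force: [0.1, -0.6, -2.1]
width: 0.0242
finger_force: 39.8
```

```bash
python3 -m inch '{"claw":[0.2,0.2,0.2,0.2,0.2],"xyz":[[0,0,2],[0,0,4],[0,0,6],[0,0,7],[0,0,7]],"turn":[0,0,0,0,0]}'
```

```text
t: 19.73
position: [0.5403, 0.0047, 0.126]
tool_rot: [-0.0, 0.65, 0.76, -0.0]
force: [-0.9, -0.4, -3.7]
width: 0.0244
finger_force: 39.7
```

```bash
python3 -m inch '{"claw":[0.2,0.2,0.2,0.2,0.2,0.2,0.2],"xyz":[[0,0,2],[0,0,4],[0,0,6],[0,0,8],[0,0,10],[0,0,11.5],[0,0,11.5]],"turn":[0,0,0,0,0,0,0]}'
```

```text
t: 20.6
position: [0.5404, 0.0048, 0.1145]
tool_rot: [-0.0, 0.65, 0.76, -0.0]
force: [0.6, -1.5, -2.7]
width: 0.0244
finger_force: 39.8
```

```bash
python3 -m inch '{"claw":[0.2,0.2,0.2],"xyz":[[0,0,1],[0,0,2],[0,0,2]],"turn":[0,0,0]}'
```

```text
t: 20.98
position: [0.5406, 0.0047, 0.113]
tool_rot: [0.0, 0.65, 0.76, 0.0]
force: [-1.1, -1.8, 2.0]
width: 0.0238
finger_force: 40.2
```

The balls rest on the lug (upward force). Let go, rise, and shut the fingers above the button.

```bash
python3 -m inch '{"claw":[0.65,0.65,0.65,0.65,0.65,0,0,0,0],"xyz":[[0,0,0],[0,0,0],[0,0,-20],[0,0,-45],[0,0,-50],[0,0,-50],[0,0,-50],[0,0,-50],[0,0,-50]],"turn":[0,0,0,0,0,0,0,0,0]}'; python3 - <<'E'
from h import *
np.set_printoptions(precision=4,suppress=True)
s=sense(); p=np.array(s["position"]); print(p,s["width"],s["force"])
im,d=read_camera("scene"); np.save("scene2.npy",d); cv2.imwrite("pics/stand.png",cv2.resize(im[190:290,340:440],(500,500),interpolation=2))
for l in("pin_top","pin_collar","pin"): print(l,[(round(x["conf"],2),np.round(x["pixel"],1)) for x in place_of("scene",l) if x["pixel"][1]>340])
b=[.5406,.0047]
for n,z in(("top",.175),("collar",.137),("tipvis",p[2]+.035)): print(n,proj("scene",[*b,z]))
C=cloud("scene",d)
for r in range(196,236,2): print(r,[f"{C[r,c,0]:.3f},{C[r,c,1]:.3f},{C[r,c,2]:.3f}" for c in (380,384,387,390,394)])
E
```

```text
t: 22.1
position: [0.5401, 0.0048, 0.1621]
tool_rot: [-0.0, 0.65, 0.76, -0.0]
force: [-0.2, -0.1, -0.5]
width: 0.0
finger_force: 0.0
[0.5401 0.0048 0.1621] 4.63411389656245e-05 [-0.2115 -0.1363 -0.5048]
pin_top [(0.52, array([221.9, 389.2])), (0.34, array([268. , 384.4]))]
pin_collar [(0.63, array([236.6, 391.7])), (0.6, array([266.6, 383.3])), (0.35, array([259.2, 386.9]))]
pin [(0.8, array([258.5, 385.8])), (0.7, array([249.6, 387.7])), (0.66, array([269.7, 385. ]))]
top (np.float64(220.25042354252494), np.float64(390.22000998477745))
collar (np.float64(233.36591465672282), np.float64(388.7243989510796))
tipvis (np.float64(212.3708178393221), np.float64(391.1185524128334))
196 ['0.804,0.127,-0.001', '0.478,0.002,0.288', '0.483,-0.002,0.287', '0.481,-0.009,0.290', '0.488,-0.015,0.288']
198 ['0.797,0.124,-0.001', '0.482,0.003,0.280', '0.481,-0.003,0.283', '0.479,-0.010,0.287', '0.483,-0.017,0.288']
200 ['0.789,0.121,-0.001', '0.495,0.007,0.264', '0.492,-0.000,0.269', '0.487,-0.008,0.276', '0.495,-0.013,0.272']
202 ['0.784,0.119,-0.003', '0.507,0.011,0.248', '0.510,0.006,0.248', '0.49
[... 1117 characters left out ...]
,0.175', '0.550,-0.001,0.165']
224 ['0.599,0.047,0.099', '0.532,0.015,0.167', '0.532,0.008,0.170', '0.533,0.002,0.172', '0.542,-0.004,0.167']
226 ['0.596,0.045,0.096', '0.533,0.015,0.160', '0.531,0.007,0.165', '0.530,0.000,0.169', '0.536,-0.007,0.167']
228 ['0.597,0.046,0.089', '0.528,0.012,0.160', '0.530,0.006,0.161', '0.527,-0.001,0.167', '0.536,-0.007,0.161']
230 ['0.596,0.045,0.084', '0.531,0.013,0.152', '0.528,0.005,0.157', '0.532,-0.000,0.156', '0.540,-0.006,0.152']
232 ['0.587,0.041,0.087', '0.532,0.013,0.145', '0.531,0.006,0.149', '0.527,-0.002,0.156', '0.538,-0.007,0.148']
234 ['0.584,0.039,0.084', '0.529,0.011,0.142', '0.529,0.005,0.145', '0.529,-0.002,0.148', '0.539,-0.008,0.142']
```

View pics/stand.png

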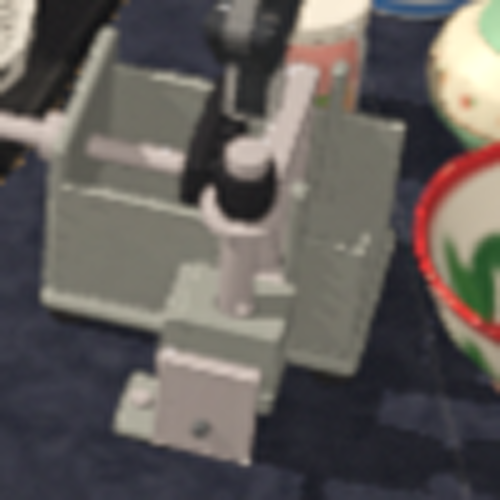

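The pin stands upright in the hole with its button at crop (248,150), i.e. pixel (220,390), right under the shut fingertips. Lower onto the button.

```bash
python3 -m inch '{"claw":[0,0,0,0,0],"xyz":[[0,0,8],[0,0,14],[0,0,18],[0,0,20],[0,0,20]],"turn":[0,0,0,0,0]}' 40; python3 -m inch '{"claw":[0,0,0,0],"xyz":[[0,0,1],[0,0,2],[0,0,3],[0,0,3]],"turn":[0,0,0,0]}'
```

```text
t: 22.92
position: [0.5403, 0.0048, 0.1425]
tool_rot: [-0.0, 0.65, 0.76, -0.0]
force: [-0.2, 0.4, -0.3]
width: -0.0003
finger_force: 0.0
t: 23.42
position: [0.5407, 0.0047, 0.1399]
tool_rot: [0.0, 0.65, 0.76, 0.0]
force: [-0.1, -0.8, 1.6]
width: -0.0001
finger_force: 0.7
```

```bash
python3 -m inch '{"claw":[0,0,0,0],"xyz":[[0,0,2],[0,0,4],[0,0,6],[0,0,8]],"turn":[0,0,0,0]}'
```

```text
t: 23.92
position: [0.5401, 0.0048, 0.1313]
tool_rot: [-0.0, 0.65, 0.76, -0.0]
force: [0.3, -0.4, 0.3]
width: 0.0002
finger_force: 0.0
```

```bash
python3 -m inch '{"claw":[0,0,0,0,0,0],"xyz":[[0,0,2.5],[0,0,5],[0,0,7.5],[0,0,10],[0,0,12.5],[0,0,15]],"turn":[0,0,0,0,0,0]}'; python3 - <<'E'
from h import *
s=sense(); im,d=read_camera("scene"); print(s["position"],s["force"])
for l in("pin_top","pin_collar"): print(l,[(round(x["conf"],2),np.round(x["pixel"],1)) for x in place_of("scene",l) if x["pixel"][1]>340])
for z in(.084,.09,.1,.11,.12,.13,.137): print(z,proj("scene",[.5406,.0047,z]),proj("scene",[.5406,.0047,z+.038]))
E
```

```text
t: 24.68
position: [0.5405, 0.0048, 0.1165]
tool_rot: [0.0, 0.65, 0.76, 0.0]
force: [0.1, 0.2, 0.3]
width: 0.0
finger_force: 0.5
[0.54050234 0.00479036 0.11652787] [0.12644108 0.1999663  0.33028021]
pin_top [(0.5, array([248., 387.])), (0.37, array([228.4, 387.4]))]
pin_collar [(0.72, array([244.1, 389.7]))]
0.084 (np.float64(250.82011800672336), np.float64(386.73402749740166)) (np.float64(238.40217836234066), np.float64(388.1500939935946))
0.09 (np.float64(248.89108953330955), np.float64(386.9540022009056)) (np.float64(236.39701199828642), np.float64(388.3787510002112))
0.1 (np.float64(245.6499214727548), np.float64(387.32360534204815)) (np.float64(233.02738226940235), np.float64(388.7630031306206))
0.11 (np.float64(242.37566939139595), np.float64(387.6969811841993)) (np.float64(229.6226769955161), np.float64(389.15125506337523))
0.12 (np.float64(239.06782413604023), np.float64(388.07418778809983)) (np.float64(226.18234564257014), np.float64(389.54356957803884))
0.13 (np.float64(235.72586605200266), np.float64(388.4552844120174)) (np.float64(222.7058260945797), np.float64(389.94001077490816))
0.137 (np.float64(233.36591465672282), np.float64(388.7243989510796)) (np.float64(220.25042354252494), np.float64(390.22000998477745))
```

```bash
python3 -m inch '{"claw":[0,0,0,0,0,0],"xyz":[[0,0,2],[0,0,4],[0,0,6],[0,0,8],[0,0,10],[0,0,12]],"turn":[0,0,0,0,0,0]}'
```

```text
t: 25.58
position: [0.5403, 0.0047, 0.1044]
tool_rot: [-0.0, 0.65, 0.76, -0.0]
force: [-0.6, -0.1, 0.3]
width: 0.0002
finger_force: 0.2
```

```bash
python3 -m inch '{"claw":[0,0,0,0,0,0,0,0],"xyz":[[0,0,2],[0,0,4],[0,0,6],[0,0,8],[0,0,10],[0,0,12],[0,0,14],[0,0,16]],"turn":[0,0,0,0,0,0,0,0]}'
```

```text
t: 26.58
position: [0.5404, 0.0047, 0.0885]
tool_rot: [0.0, 0.65, 0.76, -0.0]
force: [-1.3, 0.3, -0.3]
width: 0.0
finger_force: 0.1
```

```bash
python3 -m inch '{"claw":[0,0,0,0,0],"xyz":[[0,0,1.5],[0,0,3],[0,0,4.5],[0,0,6.5],[0,0,7.5]],"turn":[0,0,0,0,0]}'
```

```text
t: 27.2
position: [0.5405, 0.0047, 0.0817]
tool_rot: [0.0, 0.65, 0.76, 0.0]
force: [-5.0, -0.6, 16.7]
width: -0.0004
finger_force: 8.6
```

The collar is seated: it stopped at the expected height with the button fully in. Release the button and rise.

```bash
python3 -m inch '{"claw":[0,0,0,0.5,0.5,0.5],"xyz":[[0,0,-8],[0,0,-25],[0,0,-55],[0,0,-55],[0,0,-55],[0,0,-55]],"turn":[0,0,0,0,0,0]}'; python3 - <<'E'
from h import *
s=sense(); im,d=read_camera("scene"); print(s["position"],s["width"],s["force"])
for l in("pin_top","pin_collar"): print(l,[(round(x["conf"],2),np.round(x["pixel"],1)) for x in place_of("scene",l) if x["pixel"][1]>340])
for z in(.084,.117,.122): print(z,proj("scene",[.5406,.0047,z]))
C=cloud("scene",d); print(C[234:244:2,384:392:2].round(3).tolist())
E
```

```text
t: 27.95
position: [0.5397, 0.0048, 0.1354]
tool_rot: [-0.001, 0.65, 0.76, -0.0]
force: [0.5, 0.3, 0.8]
width: 0.043
finger_force: 0.0
[0.53970341 0.0047615  0.13538935] 0.04301916782555809 [0.50671375 0.281148   0.82466309]
pin_top [(0.55, array([238. , 383.9]))]
pin_collar [(0.69, array([254.4, 388.5]))]
0.084 (np.float64(250.82011800672336), np.float64(386.73402749740166))
0.117 (np.float64(240.06373570948938), np.float64(387.96062007455646))
0.122 (np.float64(238.40217836234066), np.float64(388.1500939935946))
[[[0.586, 0.031, 0.086], [0.58, 0.024, 0.094], [0.647, 0.041, 0.03], [0.596, 0.02, 0.082]], [[0.583, 0.029, 0.083], [0.545, 0.012, 0.122], [0.551, 0.009, 0.119], [0.552, 0.005, 0.12]], [[0.548, 0.017, 0.111], [0.54, 0.009, 0.122], [0.541, 0.005, 0.123], [0.541, 0.001, 0.124]], [[0.543, 0.014, 0.111], [0.534, 0.007, 0.122], [0.532, 0.002, 0.126], [0.538, -0.001, 0.122]], [[0.535, 0.011, 0.112], [0.534, 0.006, 0.116], [0.531, 0.001, 0.121], [0.536, -0.002, 0.118]]]
```

The button top is back at 0.122, so the pin is seated with its button out. Now grip and tug gently.

```bash
python3 -m inch '{"claw":[0.5,0.5,0.5,0.5,0.5,0.2,0.2,0.2,0.2],"xyz":[[0,0,35],[0,0,60],[0,0,70],[0,0,74],[0,0,74],[0,0,74],[0,0,74],[0,0,74],[0,0,74]],"turn":[0,0,0,0,0,0,0,0,0]}' 40
```

```text
t: 29.22
position: [0.5414, 0.0047, 0.0631]
tool_rot: [0.001, 0.65, 0.76, 0.001]
force: [0.9, 0.2, 6.5]
width: 0.0245
finger_force: 39.4
```

```bash
python3 -m inch '{"claw":[0.2,0.2,0.2,0.2],"xyz":[[0,0,-1],[0,0,-2],[0,0,-3],[0,0,-3]],"turn":[0,0,0,0]}'
```

```text
t: 29.72
position: [0.5409, 0.0047, 0.0652]
tool_rot: [0.0, 0.65, 0.76, 0.0]
force: [4.4, -1.3, -3.6]
width: 0.024
finger_force: 39.5
```

```bash
python3 -m inch '{"claw":[0.2,0.2,0.2],"xyz":[[0,0,-1],[0,0,-2],[0,0,-2]],"turn":[0,0,0]}'
```

```text
t: 30.1
position: [0.5408, 0.0047, 0.0665]
tool_rot: [0.0, 0.65, 0.76, 0.0]
force: [7.6, -1.1, -11.4]
width: 0.0242
finger_force: 40.7
```

The balls catch at about 3 mm lift with about 11 N. Hold a moment, ease back, release and rise.

```bash
python3 -m inch '{"claw":[0.2,0.2,0.2],"xyz":[[0,0,-0.7],[0,0,-0.7],[0,0,-0.7]],"turn":[0,0,0]}'; python3 -m inch '{"claw":[0.2,0.2,0.2,0.5,0.5,0.5,0.5,0.5,0.5,0.5],"xyz":[[0,0,2],[0,0,3.5],[0,0,3.5],[0,0,3.5],[0,0,3.5],[0,0,3.5],[0,0,-20],[0,0,-60],[0,0,-110],[0,0,-110]],"turn":[0,0,0,0,0,0,0,0,0,0]}'; python3 - <<'E'
from h import *
s=sense(); im,d=read_camera("scene"); print(s["position"],s["width"],s["force"])
for l in("pin_top","pin_collar"): print(l,[(round(x["conf"],2),np.round(x["pixel"],1)) for x in place_of("scene",l) if x["pixel"][1]>340])
C=cloud("scene",d); print(C[236:242:2,384:392:2].round(3).tolist())
print(proj("scene",[.5406,.0047,.122]))
E
```

```text
t: 30.48
position: [0.5407, 0.0047, 0.0667]
tool_rot: [0.0, 0.65, 0.76, 0.0]
force: [8.9, -0.8, -17.5]
width: 0.0242
finger_force: 40.6
t: 31.72
position: [0.5429, 0.0047, 0.1816]
tool_rot: [0.003, 0.65, 0.76, 0.002]
force: [-0.3, -0.5, 1.1]
width: 0.0429
finger_force: 0.0
[0.54288598 0.00473983 0.18163944] 0.04294540564478558 [-0.34929325 -0.5074522   1.06047672]
pin_top [(0.49, array([237.8, 384.8]))]
pin_collar [(0.8, array([251.7, 388. ]))]
[[[0.584, 0.029, 0.082], [0.547, 0.012, 0.12], [0.547, 0.008, 0.122], [0.55, 0.004, 0.122]], [[0.545, 0.016, 0.115], [0.539, 0.009, 0.122], [0.543, 0.006, 0.12], [0.547, 0.003, 0.119]], [[0.538, 0.013, 0.115], [0.532, 0.006, 0.124], [0.537, 0.003, 0.121], [0.536, -0.001, 0.124]]]
(np.float64(238.40217836234066), np.float64(388.1500939935946))
```

The tug held (17 N at the balls' catch). The pin has settled back with its button top at 0.122 and the arm is clear, so I'll hand in.

```bash
python3 -m inch '{"claw":[0.5,0.5],"xyz":[[0,0,0],[0,0,0]],"turn":[0,0]}'; python3 -c "
from rig import *
print(sign_off())"
```

```text
t: 32.12
position: [0.5397, 0.0048, 0.1767]
tool_rot: [-0.001, 0.65, 0.76, -0.001]
force: [0.5, -0.0, 0.1]
width: 0.0427
finger_force: 0.0
the job is handed in; nothing more can be done
None
```

I handed the job in at about 32 s: the grid is at its stop, the long pin is seated with its button out, it held a tug of about 17 N, and the arm is clear of it (`sign_off()` returned no verdict).

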